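Dial the stock case open

TASK

Unlock the black stock case on the packing bench: roll its three thumbwheels so that they read 4 - 2 - 5 from left to right (as seen from the robot) on top, and then slide the steel catch beside them all the way open, away from the wheels. Work gently: press on the wheels and the catch with less than 20 N, leave the wheels at the code, and leave the other goods on the bench where they are.

Things in the scene. Friction and masses are not known exactly. Their poses are not given: they have to be found in the camera images.
- case: The lockable stock case: a dark closed box fixed to the bench, 240 (its x) by 320 (y) by 90 mm high; origin at the centre of its underside, x away from the robot, y to the left, z up. Its lid (far half of the top) stays shut. Only the wheels and the catch stand above the flat deck at 90 mm, in a row along y, 55 mm nearer the robot than the origin.
- left_top (a point): Topmost point (fixed on the case) of the left thumbwheel, 102 mm above the bench; axes as the case. The wheel is a rigid, smooth dark cylinder, radius 28 mm, width 20 mm, on a fixed level axle along the case's y, 28 mm below this point; it stands 12 mm out of the deck. Wheel centres are 50 mm apart: 30 mm is free between two wheels.
- middle_top (a point): The same point of the middle thumbwheel. On each wheel white numerals 1 to 6 stand every 60 degrees round the rim, upright when read from the robot's side; the one on top, between two dark index lines on the aluminium face plate, is the number set.
- right_top (a point): The same point of the right thumbwheel. A wheel is turned by pressing a fingertip on it and dragging along the case's x. It has no clicks, resists with about 0.04 N m (1.5 N at the rim) and stays where it is left; pressed with 6 N or more it follows the fingertip, pressed less it may slip.
- wheel_left (a joint): Angle of the left wheel in rad: number n is exactly on top at n times 1.0472 (4 at 4.189). It grows as the wheel's top is dragged away from the robot (case +x), 1 rad for every 28 mm of rim. Stops at 0 and 6.85. The lock accepts a wheel within about 0.15 rad of its number. Target 4.189.
- wheel_middle (a joint): The same for the middle wheel; 2 is on top at 2.094.
- wheel_right (a joint): The same for the right wheel; 5 is on top at 5.236.
- catch_grip (a point): Centre of the top of the catch's thumb piece, a ridged steel block 16 (x) by 14 (y) by 20 mm high, whose top stands 22 mm above the deck (112 mm above the bench); moves with it. Shut, it stands 60 mm to the right (case -y) of the right wheel's centre.
- catch (a joint): How far the catch has slid in m: 0 shut, 0.022 fully open against its stop. It slides to the right (case -y), rubs with about 2 N and stays where it is left. Unless all three wheels are at the code it is blocked after about 0.5 mm; once it is open the wheels are locked.
- carton: Bystander: small closed cardboard carton, 110 by 80 by 60 mm, origin at the centre of its underside. Leave alone.
- tape_roll: Bystander: roll of packing tape lying flat, 90 mm across, 50 mm high, origin at the centre of its underside. Leave alone.
- gift_box: Bystander: flat black product box, 130 by 90 by 35 mm, origin at the centre of its underside. Leave alone.

How it is judged (in metres and radians):
On the way:
1. the three wheels read 4 - 2 - 5 while the catch is still shut (value of joint wheel_left between 3.969 and 4.409 rad and value of joint wheel_middle between 1.874 and 2.314 rad and value of joint wheel_right between 5.016 and 5.456 rad and value of joint catch below 0.004 m), for 0.1 s.
At the end, for the whole second after the job is handed in: The catch is slid open to within 2.5 mm of its stop, the wheels stand within 0.22 rad of 4, 2 and 5, and carton, tape roll and product box are within 15 mm of where they began (value of joint catch above 0.0195 m and value of joint wheel_left between 3.969 and 4.409 rad and value of joint wheel_middle between 1.874 and 2.314 rad and value of joint wheel_right between 5.016 and 5.456 rad and distance of each of carton, tape_roll, gift_box from where it was at the start of the episode below 0.015 m); the robot touches nothing.
It fails at once if a thumbwheel is pressed with more than 20 N (contact force between any of the arm, the fingers and wheel_left above 20 N or contact force between any of the arm, the fingers and wheel_middle above 20 N or contact force between any of the arm, the fingers and wheel_right above 20 N).
It fails at once if the catch is pushed with more than 20 N (contact force between any of the arm, the fingers and catch above 20 N).
It fails at once if a bystander is shoved aside (distance of any of carton, tape_roll, gift_box from where it was at the start of the episode above 0.02 m).
It also fails if it takes over 67 s, if anything falls off the work surface, if the arm or the gripper's body presses on something with over 40 N, if the wrist force passes 120 N, or if a joint passes its speed limit or range.

ROBOT

A 7-joint arm with a two-finger parallel gripper is mounted at the origin on the work surface. World frame = base frame: x ahead of the robot, y to its left, z up, the work surface at z = 0. Lengths are in mm, angles in rad, forces in N, time in s.
With the tool pointing down it reaches from about 400 to 850 mm from the base axis. Payload 10.4 kg.
Tool frame: the origin (TCP) lies midway between the tips of the shut fingers; the grasp point (between the pads) lies manip.tcp_to_grasp behind it (manip.tcp_to_grasp is the distance from the TCP to the grasp point, in mm); z points along the fingers, y is the direction in which the jaws open and shut (so a half turn about z gives the same grasp; the last joint's range is limited). The gripper opens to 87 mm and grips with 3 to 60 N. Pads are 19 mm wide; open, the fingers measure 117 mm over their backs; the gripper's body (75 mm by 190 mm) begins 51 mm behind the grasp point.
Start: joints at [1.1, 0.332, -0.065, 1.46, 0.022, 1.35, -0.088], TCP at [270.639, -563.389, 222.576] pointing down, gripper open.
Joint ranges: [-2.6, 2.6], [-0.5, 2.12], [-1.47, 1.34], [0.16, 2.42], [-1.27, 4.41], [0.06, 2.06], [-2.6, 2.6]. Speed limits (rad/s): [2.22, 2.22, 2.79, 2.79, 3.14, 3.14, 3.14].

INTERFACE

Orientations are given as a unit quaternion [w, x, y, z].
In Python, from plant import manip gives the robot as it stands. The module is installed in compiled form; this text tells all that it offers. Calls block until the motion is done:
- manip.move_pose(position, orientation): joint-space move of the TCP to a pose.
- manip.move_linear(position, max_speed=150, attitude=None): straight line of the TCP; attitude=None keeps the orientation; max_speed is the mean speed in mm/s.
- manip.goto_joints(angles): joint-space move.
- manip.open_gripper() and manip.gripper_close(newtons=None): open the fingers fully, or close them until they stop; newtons is the grip in N (None keeps the last).
- manip.dwell(seconds).
- manip.ik(position, orientation): joint angles nearest the present ones, or None.
- manip.state(): the state.
- manip.snapshot(name): name is "scene" or "top" or "wrist"; returns a dict with "img" (420x560x3 uint8, red, green, blue), "depth" (420x560 float32, mm along the optical axis (not along the pixel's ray), 0 where there is no reading), "K" (3x3 intrinsics, pixels), "k1" (the pictures are not rectified: a ray, as slopes to the right and down, at radius r is drawn at 1 + k1 r^2 times it, then the intrinsics apply), "R" (3x3) and "t" (3): a world point X has camera coordinates R X + t. Camera axes: x right, y down, z forward; pixel columns grow to the right and rows downward; lengths in mm; the calibration is good to about 2 mm. A picture is of the moment at which its call begins.
A pose or a line that the arm cannot do raises manip.IKError and nothing moves.
- manip.hand_in(): hands the job in, once; it reports no verdict.
The state is a dict: "clock": time; "joints": joint angles; "qvel": joint speeds; "joint_torque": joint torques, N m; "ee_pos": TCP position; "tool_rot": TCP orientation; "wrist_force": force on the tool from outside, world axes, zero at the start; "torque": the same for the moment, N m; "gripper_width": opening from 0.0 (shut) to 1.0 (fully open).
Only numpy, scipy, OpenCV 4.12 (cv2) and the standard library are available. Lean on these libraries where they do the work, as an engineer would, in place of code of your own. Each camera call takes 0.05 s, during which the arm holds its last target.

## Working session

There is one attempt and no reset: what is moved stays moved. The work goes in short steps, each a Python script; the robot and the scene stay as the last script left them, time stands still between calls to the robot, and variables do not carry over. Pictures are saved under pics/ and viewed, and the job is handed in when it is done.

```bash
mkdir -p pics; ls
cat > h.py <<'E'
import numpy as np, cv2
from plant import manip
def snap(name,fn,save=True):
    s=manip.snapshot(name)
    if save: cv2.imwrite('pics/'+fn+'.png',cv2.cvtColor(s['img'],cv2.COLOR_RGB2BGR))
    np.savez('pics/'+fn+'.npz',**{k:np.array(v) for k,v in s.items()})
    return s
def load(fn): return dict(np.load('pics/'+fn+'.npz'))
def ray(s,u,v):
    K=s['K']; k1=float(s['k1'])
    p=cv2.undistortPoints(np.array([[[u,v]]],float),K,np.array([k1,0,0,0,0.]))[0,0]
    return np.array([p[0],p[1],1.])
def at_z(s,u,v,z):
    d=s['R'].T@ray(s,u,v); c=-s['R'].T@s['t']
    return c+d*(z-c[2])/d[2]
def at_depth(s,u,v):
    return s['R'].T@(ray(s,u,v)*s['depth'][int(round(v)),int(round(u))]-s['t'])
def proj(s,X):
    r,_=cv2.Rodrigues(s['R'])
    return cv2.projectPoints(np.array(X,float).reshape(-1,1,3),r,s['t'],s['K'],np.array([float(s['k1']),0,0,0,0]))[0][:,0]
E
python3 - <<'E'
from h import *
for n in ['scene','top','wrist']:
    s=snap(n,n+'0'); print(n,s['k1'],-s['R'].T@s['t'],s['R'][2])
print(manip.state(), manip.tcp_to_grasp)
E
```

```text
pics
scene -0.0896093792936475 [1121.68533758 -602.14110104  704.58775253] [-0.5818296   0.56610296 -0.58395356]
top -0.12630793034272372 [ 361.48665997  -21.96808033 1085.23624737] [ 0.1730459  -0.00301037 -0.98490916]
wrist -0.005212093005220828 [ 332.56387245 -533.14637626  382.0015403 ] [-0.22594211 -0.10948541 -0.96796855]
{'clock': 0.15, 'joints': array([ 1.10038585,  0.3327284 , -0.06468114,  1.46073968,  0.02160869,
        1.34991252, -0.08849921]), 'qvel': array([ 8.92734468e-04, -9.31054593e-04, -6.42571303e-04, -1.61974475e-03,
       -5.94786282e-04,  7.81126761e-05, -2.96929020e-03]), 'joint_torque': array([ 3.44706750e-04, -6.23631263e+01,  2.42417108e-02, -3.90140641e+01,
       -6.14782283e-02,  3.73932871e-02,  5.13907116e-05]), 'ee_pos': array([ 270.47964038, -563.11439338,  221.9397661 ]), 'tool_rot': array([-5.24889648e-04,  9.75037448e-01,  2.22039810e-01, -1.51265453e-04]), 'wrist_force': array([-0.1640786 ,  1.13416685,  0.22281275]), 'torque': array([-0.0296128 ,  0.00431627,  0.01450435]), 'gripper_width': 0.9994984464680566} 18.700000000000003
```

View pics/top0.png

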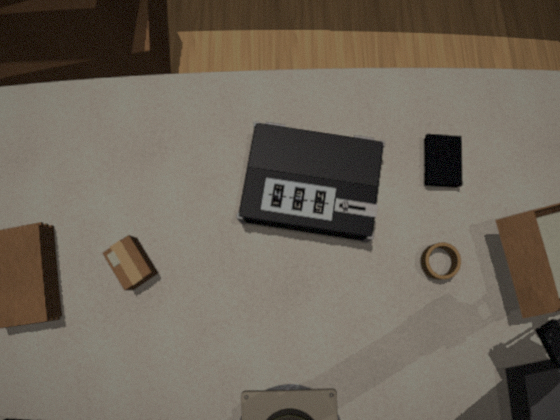

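View pics/scene0.png

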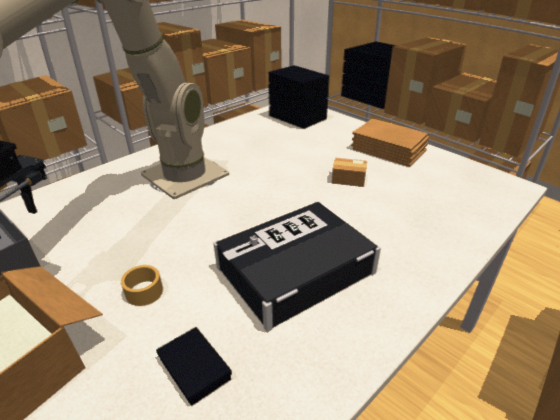

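The top view shows the case with its wheels at about (277,195), (299,199) and (320,202), and the catch near (346,206). The carton is at (130,262), the tape roll at (441,261) and the gift box at (443,160). I'll zoom in.

Run:
```python
from h import *
s=load('top0')
im=cv2.cvtColor(s['img'],cv2.COLOR_RGB2BGR)[165:225,250:390]
cv2.imwrite('pics/topz.png',cv2.resize(im,(0,0),fx=5.7,fy=5.7,interpolation=cv2.INTER_CUBIC))
for p in [(257,125),(383,143),(277,195),(299,199),(320,202),(345,206)]: print(p,at_z(s,*p,100 if p[1]>150 else 90).round(1),at_depth(s,*p).round(1))
# lit region of case by height
H,W=s['depth'].shape
v,u=np.mgrid[0:H,0:W]
P=cv2.undistortPoints(np.stack([u,v],-1).reshape(-1,1,2).astype(float),s['K'],np.array([float(s['k1']),0,0,0,0.]))[:,0]
C=np.c_[P,np.ones(len(P))]*s['depth'].reshape(-1,1)
X=((C-s['t'])@s['R']).reshape(H,W,3)
m=((X[...,2]>75)&(X[...,2]<120)&(v>100)&(v<250)&(u>225)&(u<400))
n,l,st,c=cv2.connectedComponentsWithStats(m.astype(np.uint8)); i=1+np.argmax(st[1:,4]);m=l==i
print(cv2.minAreaRect(X[m][:,:2].astype(np.float32)),np.median(X[m][:,2]))
r=cv2.minAreaRect(np.c_[u[m],v[m]].astype(np.float32)); print(r,[at_z(s,*q,90).round(1) for q in cv2.boxPoints(r)])
```

```text
(257, 125) [755.   58.4  90. ] [754.2  58.3  92.2]
(383, 143) [ 700.6 -247.2   90. ] [ 701.1 -247.5   88.6]
(277, 195) [576.1  12.7 100. ] [575.7  12.7 101.9]
(299, 199) [565.1 -38.4 100. ] [564.7 -38.3 102.1]
(320, 202) [556.6 -87.1 100. ] [555.9 -86.9 103.4]
(345, 206) [ 545.4 -145.   100. ] [ 543.  -143.4  112.9]
((619.197509765625, -70.465576171875), (326.3077392578125, 248.68150329589844), 79.83349609375) 91.74990235241157
((311.7016296386719, 179.1092529296875), (138.748291015625, 101.1113052368164), 8.55182933807373) [array([524.2, 111.4,  90. ]), array([771.8,  74. ,  90. ]), array([ 709.5, -259.8,   90. ]), array([ 466.4, -207.4,   90. ])]
```

View pics/topz.png

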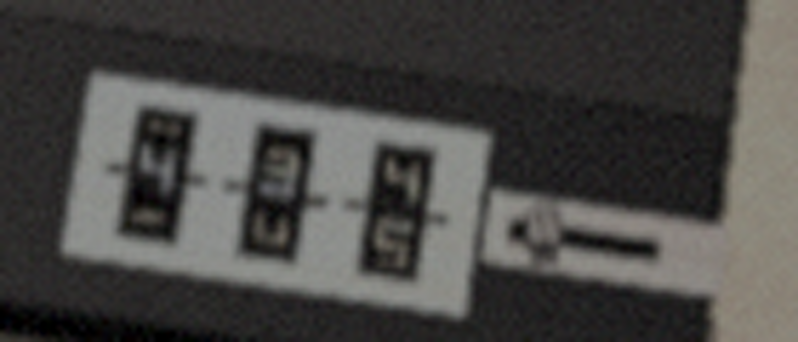

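Run:
```python
from h import *
yaw=np.deg2rad(-10.5)
for a in [-10.5,79.5,-100.5]:
    h=np.deg2rad(a)/2; q=[0,np.cos(h),np.sin(h),0]
    for p in [(545,-40,240),(565,-40,100),(535,-170,95)]:
        print(a,p,np.round(manip.ik(p,q),2) if manip.ik(p,q) is not None else None)
h=np.deg2rad(-10.5)/2
manip.gripper_close(10)
manip.move_pose([545,-35,230],[0,np.cos(h),np.sin(h),0])
s=snap('wrist','w1'); st=manip.state(); print(st['clock'],st['ee_pos'],st['wrist_force'],st['gripper_width'])
```

```text
-10.5 (545, -40, 240) [ 0.47  0.19 -0.55  1.62  0.1   1.36 -1.84]
-10.5 (565, -40, 100) [ 0.41  0.35 -0.5   1.74  0.18  1.1  -1.9 ]
-10.5 (535, -170, 95) [ 0.51  0.32 -0.34  1.77  0.12  1.07 -1.62]
79.5 (545, -40, 240) [ 0.56  0.21 -0.65  1.62  0.13  1.36 -0.29]
79.5 (565, -40, 100) [ 0.51  0.37 -0.62  1.74  0.24  1.11 -0.37]
79.5 (535, -170, 95) [ 0.66  0.35 -0.52  1.76  0.19  1.08 -0.1 ]
-100.5 (545, -40, 240) None
-100.5 (565, -40, 100) [ 0.93  0.64 -1.24  1.72  0.64  1.26  2.49]
-100.5 (535, -170, 95) [-0.74  0.7   1.32  1.83 -0.72  1.22 -2.52]
3.8583 [545.01969205 -36.06090878 229.91914677] [ 0.04084933 -0.81702391 -0.41639196] 0.006246509274363996
```

View pics/w1.png

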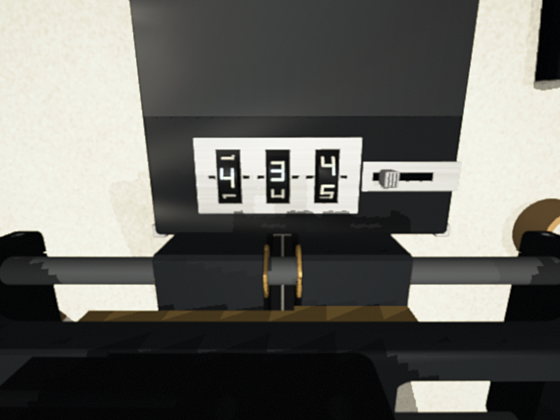

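Run:
```python
from h import *
s=load('w1')
im=cv2.cvtColor(s['img'],cv2.COLOR_RGB2BGR)[130:220,185:465]
cv2.imwrite('pics/w1z.png',cv2.resize(im,(0,0),fx=2.85,fy=2.85,interpolation=cv2.INTER_CUBIC))
cv2.imwrite('pics/w1zz.png',cv2.resize(cv2.cvtColor(s['img'],cv2.COLOR_RGB2BGR)[135:217,190:365],(0,0),fx=4.5,fy=4.5,interpolation=cv2.INTER_CUBIC))
for n,p,z in [('L',(229,176.5),102),('M',(278,176.5),102),('R',(327,176.5),102),('catch',(389,177.5),112)]: print(n,at_z(s,*p,z).round(1),at_depth(s,*p).round(1))
for p in [(194,139),(361,138),(193,213),(360,213),(156,234),(448,233)]: print(at_z(s,*p,90).round(1),at_depth(s,*p).round(1))
print(-s['R'].T@s['t'],s['R'])
```

```text
L [579.9  10.5 102. ] [579.6  11.1  99.3]
M [571.1 -36.7 102. ] [571.  -36.7 100.7]
R [562.4 -84.  102. ] [561.9 -84.4  99.4]
catch [ 552.4 -140.5  112. ] [ 552.1 -141.   110.6]
[621.3  38.6  90. ] [621.3  38.7  89.5]
[ 592.1 -124.2   90. ] [ 592.  -124.6   88.4]
[547.8  59.   90. ] [547.5  59.4  89. ]
[ 515.6 -114.2   90. ] [ 515.1 -114.5   88.6]
[532.3 104.1  90. ] [531.  106.5  85.2]
[ 476.  -204.9   90. ] [ 474.4 -206.7   86.6]
[612.58651174 -47.83708985 390.07515125] [[-0.18204858 -0.98328664  0.00238669]
 [-0.95199014  0.17686076  0.24987006]
 [-0.24611601  0.04321639 -0.96827644]]
```

View pics/w1zz.png

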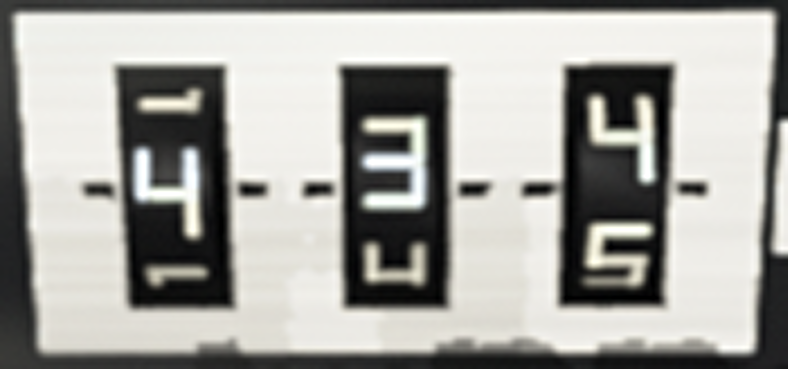

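View pics/w1z.png

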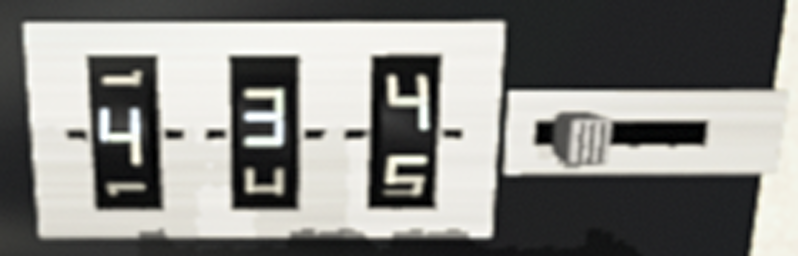

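```bash
cat >> h.py <<'E'
YAW=np.deg2rad(-10.5)
ex=np.array([np.cos(YAW),np.sin(YAW),0]); ey=np.array([-np.sin(YAW),np.cos(YAW),0]); ez=np.array([0,0,1.])
def unwrap(s,M,fn,k=6):
    """M: middle top point at z=102. strips per wheel, row0 = far (phi=+60deg), phi positive toward -x(near)"""
    phi=np.deg2rad(np.arange(-56,56.1,0.5)); out=[]
    for off in (50,0,-50):
        w=np.arange(-16,16.01,0.25)
        PH,Wd=np.meshgrid(phi,w,indexing='ij')
        C=M+off*ey-28*ez
        X=C-28*np.sin(PH)[...,None]*ex+28*np.cos(PH)[...,None]*ez-Wd[...,None]*ey
        uv=proj(s,X.reshape(-1,3)).reshape(PH.shape+(2,)).astype(np.float32)
        out.append(cv2.remap(cv2.cvtColor(s['img'],cv2.COLOR_RGB2BGR),uv[...,0],uv[...,1],cv2.INTER_CUBIC))
    o=cv2.resize(np.hstack(out),(0,0),fx=2,fy=2.2)
    for d in range(-50,51,10):
        y=int((d+56)*2*2.2); cv2.line(o,(0,y),(o.shape[1],y),(0,0,255) if d==0 else (0,160,0),1)
    cv2.imwrite('pics/'+fn+'.png',o)
E
python3 - <<'E'
from h import *
s=load('w1')
for p in [(229,176.5),(278,176.5),(327,176.5)]: print(at_z(s,*p,90).round(1))
for a,b in [((208,177),(344,177)),((194,139),(361,138)),((193,213),(360,213))]:
    A,B=at_z(s,*a,90),at_z(s,*b,90); d=A-B; print(np.degrees(np.arctan2(-d[0],d[1])),np.linalg.norm(d))
# top cam: same row
t=load('top0')
g=cv2.cvtColor(t['img'],cv2.COLOR_RGB2GRAY)
for x in [(250+108/5.7,165+168/5.7),(250+445/5.7,165+219/5.7)]: print('top idx',at_z(t,*x,90).round(1))
M=at_z(s,278,176.5,90); M[2]=102
unwrap(s,M,'u1')
E
```

```text
[578.5  12.9  90. ]
[569.4 -36.3  90. ]
[560.3 -85.5  90. ]
-10.510969361762836 139.05076584665716
-10.160023913454197 165.394868693239
-10.526863677605718 176.16144381123226
top idx [580.1  32.1  90. ]
top idx [ 554.6 -106.6   90. ]
```

View pics/u1.png

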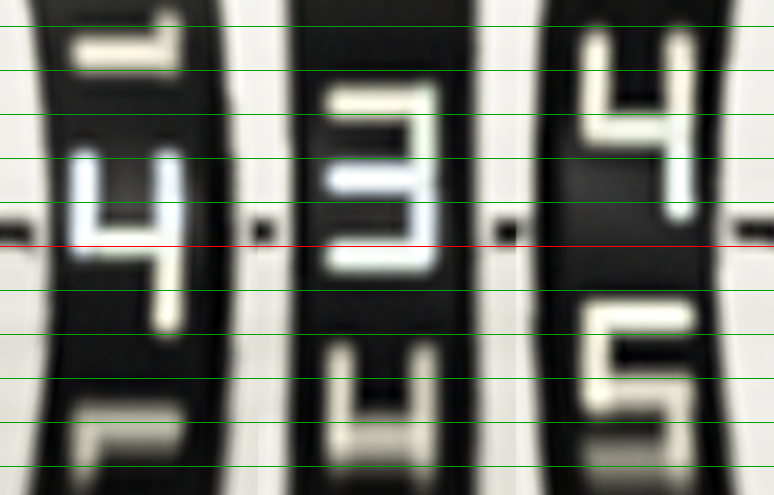

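Unwrapping the rim gives left ≈ 4.20 (already at 4), middle ≈ 3.41 (needs −1.32 rad, about −37 mm) and right ≈ 4.67 (needs +0.57 rad, about +16 mm). I'll start with the middle wheel and approach it gently.

```bash
cat >> h.py <<'E'
M0=np.array([568.6,-36.7,102.])
def F(n=3):
    a=[]
    for _ in range(n):
        a.append(manip.state()['wrist_force']); manip.dwell(0.02)
    return np.mean(a,0)
def press(top,base,z0=106,target=8.5,zmin=96):
    """step down until the force is target; returns commanded z"""
    z=z0; f=0
    while z>zmin:
        f=(F(1)-base)[2]
        if f>target-1: break
        step=0.7 if f<0.8 else min(0.5,max(.15,(target-f)/max(PK[0],1)*0.7))
        z-=step; manip.move_linear([top[0],top[1],z],max_speed=20)
    return z,f
PK=[12.]
E
python3 - <<'E'
from h import *
a=M0+6.5*ex
manip.move_linear([a[0],a[1],125]); manip.move_linear([a[0],a[1],107],60)
manip.dwell(.1)
b=F(); print('base',b,manip.state()['clock'])
z=107
for i in range(16):
    z-=0.6; manip.move_linear([a[0],a[1],z],max_speed=20)
    st=manip.state(); f=st['wrist_force']-b; print(round(z,2),st['ee_pos'].round(2),f.round(2),round(st['clock'],2))
    if f[2]>3: break
E
```

```text
base [-0.22275318  0.51961121  0.31859206] 5.3333
106.4 [575.05 -37.9  106.49] [ 0.14 -0.24 -0.34] 5.58
105.8 [574.96 -37.9  105.74] [ 0.46 -1.08 -0.58] 5.83
105.2 [574.94 -37.88 105.14] [ 0.22 -0.6   0.04] 6.08
104.6 [574.96 -37.88 104.56] [-0.19 -1.16 -0.71] 6.33
104.0 [574.98 -37.88 103.98] [ 0.43 -1.09 -0.36] 6.58
103.4 [574.97 -37.9  103.36] [-0.01  0.15 -0.49] 6.83
102.8 [574.96 -37.9  102.76] [ 0.84 -1.14 -1.1 ] 7.08
102.2 [575.1  -37.89 102.44] [-0.96 -0.78  2.9 ] 7.33
101.6 [575.52 -37.95 102.33] [-2.12 -0.85  6.64] 7.58
```

Run:
```python
from h import *
b=np.array([-0.22,0.1,0.0])
z=101.4; a=M0+6.5*ex
manip.move_linear([a[0],a[1],z],20); print((F()-b).round(2))
for d in np.arange(6.5-2.2,-6.6,-2.2):
    p=M0+d*ex; manip.move_linear([p[0],p[1],z],40)
    st=manip.state(); f=F()-b; print(round(d,1),z,((st['ee_pos']-M0)@ex).round(2),st['ee_pos'][2].round(2),f.round(2),(f@ex).round(2),round(st['clock'],2))
    if f[2]>11: z+=.25
    if f[2]<8: z-=.2
p=M0-6.5*ex
manip.move_linear([p[0],p[1],112],100)
manip.move_linear([p[0]-25,p[1],160],150)
s=snap('wrist','w2'); unwrap(s,M0,'u2'); print(manip.state()['clock'])
```

```text
[-1.33 -0.22  8.31]
4.3 101.4 5.15 102.36 [-0.02 -0.72  7.38] 0.11 8.13
2.1 101.2 3.16 102.33 [-0.23 -0.54  7.66] -0.13 8.43
-0.1 101.0 1.13 102.3 [ 0.73 -0.71  8.99] 0.85 8.73
-2.3 101.0 -1.1 102.28 [ 0.83 -0.95  8.92] 0.99 9.03
-4.5 101.0 -3.31 102.26 [ 0.44 -0.77  8.76] 0.57 9.33
10.2
```

View pics/w2.png

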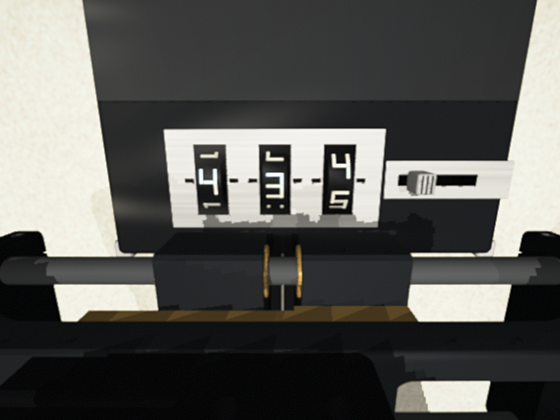

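View pics/u2.png

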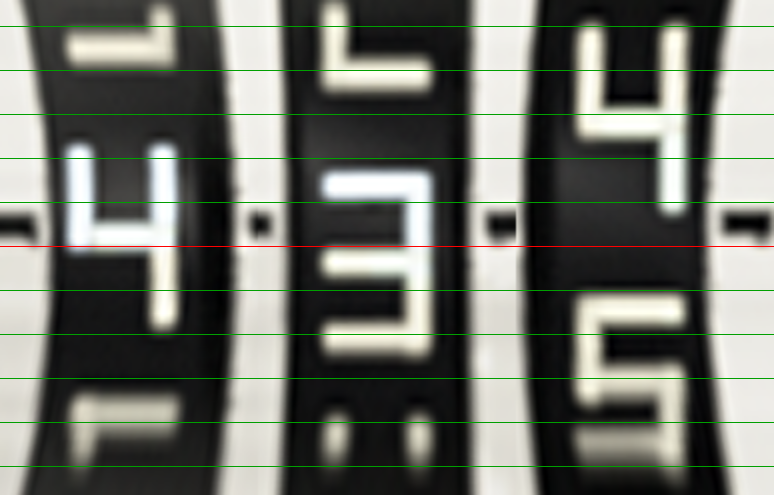

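```bash
cat >> h.py <<'E'
def stroke(T,d0,travel,zs=101.2,step=3.):
    """press at T+d0*ex, drag actual 'travel' mm (signed) along ex; returns actual travel"""
    sg=np.sign(travel); p=T+d0*ex
    manip.move_linear([p[0],p[1],106],80); manip.dwell(.05); b=F()
    z=103.2; f=0
    while True:
        manip.move_linear([p[0],p[1],z],25); f=(F(2)-b)[2]
        if f>7.8 or z<99.5: break
        z-=0.8 if f<1 else (0.5 if f<4.5 else 0.25)
    x0=(manip.state()['ee_pos']-T)@ex; print('pressed',round(z,2),f.round(1),x0.round(2))
    d=d0; 
    for i in range(12):
        x=(manip.state()['ee_pos']-T)@ex; rem=travel-(x-x0)
        if sg*rem<0.3 or sg*x>8.2: break
        d+=sg*min(step,abs(rem)); p=T+d*ex
        manip.move_linear([p[0],p[1],z],40)
        f=F(2)-b; print('  ',round(d,1),round(x-x0,2),f.round(1))
        if f[2]>11: z+=.25
        elif f[2]<7.5: z-=.2
        if f[2]>15: break
    x=(manip.state()['ee_pos']-T)@ex
    manip.move_linear([p[0],p[1],110],100)
    print('travel',(x-x0).round(2),'clock',round(manip.state()['clock'],2)); return x-x0
def look(fn):
    manip.move_linear([M0[0]-31,M0[1]-1,160],150); s=snap('wrist',fn); unwrap(s,M0,'u'+fn); print(manip.state()['clock'])
E
python3 - <<'E'
from h import *
p=M0+7*ex; manip.move_linear([p[0],p[1],115],150)
t=stroke(M0,6.8,-13.5)
t2=stroke(M0,6.8,-27-t)
look('w3')
E
```

```text
pressed 101.1 8.2 7.57
   3.8 0.0 [-1.1 -0.4  8. ]
   0.8 -2.86 [-1.6  0.2  7.6]
   -2.2 -5.86 [-1.1  0.2  7.7]
   -5.2 -8.82 [-1.1 -0.3  8. ]
   -6.9 -11.83 [-0.9 -0.5  7.7]
travel -13.33 clock 14.2
pressed 101.1 8.6 7.57
   3.8 0.0 [-0.8  0.1  8. ]
   0.8 -2.86 [-0.5 -0.3  7.5]
   -2.2 -5.85 [-0.2 -0.8  8.4]
   -5.2 -8.65 [-0.4 -0.   9.3]
   -7.2 -11.63 [-0.4 -1.2  9.3]
travel -13.61 clock 17.72
18.2833
```

View pics/uw3.png

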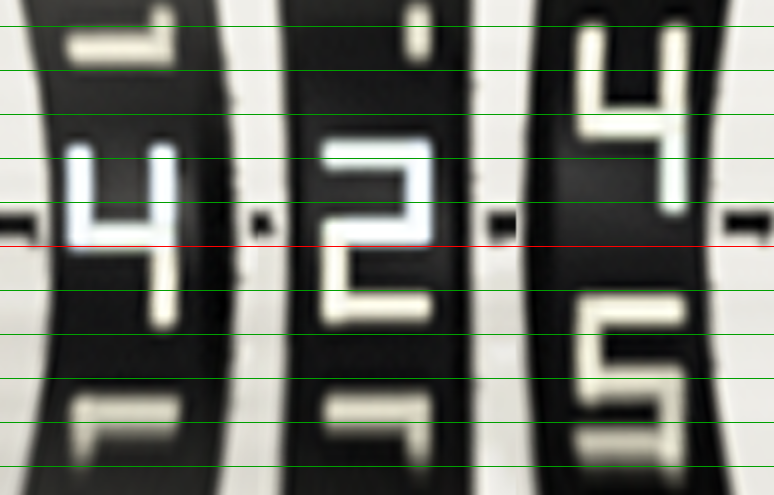

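Middle is at 2, in line with the left 4. Next is the right wheel, +16 mm in two strokes.

Run:
```python
from h import *
R0=M0-50*ey
p=R0-4*ex; manip.move_linear([p[0],p[1],125],150)
t=stroke(R0,-4.5,8)
t2=stroke(R0,-4.5,16-t)
look('w4')
```

```text
pressed 101.1 7.9 -3.7
   -1.5 0.0 [-0.6 -0.2  7.3]
   1.5 3.3 [ 0.6 -0.6  9.1]
   3.0 6.5 [-0.3 -0.5  9.2]
travel 7.84 clock 21.86
pressed 101.1 8.2 -3.69
   -1.5 0.0 [-0.5 -0.8  7.4]
   1.5 3.27 [-0.2 -0.2  8.1]
   3.2 6.5 [-0.2 -0.7  9. ]
travel 7.98 clock 24.74
25.4333
```

View pics/uw4.png

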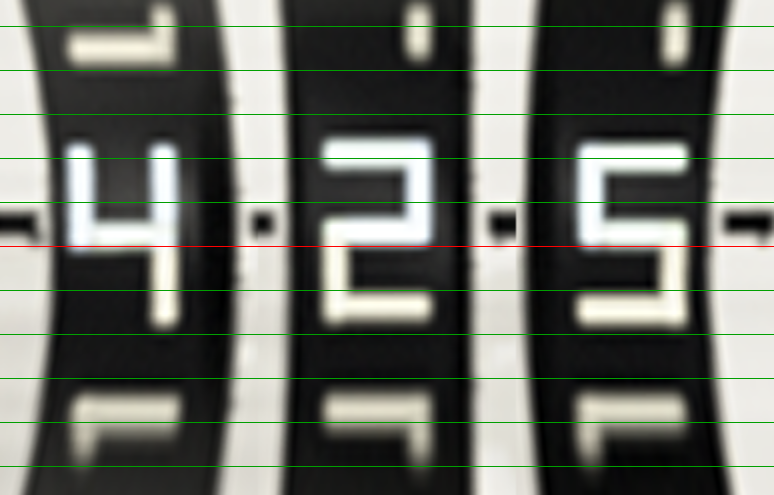

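View pics/w4.png

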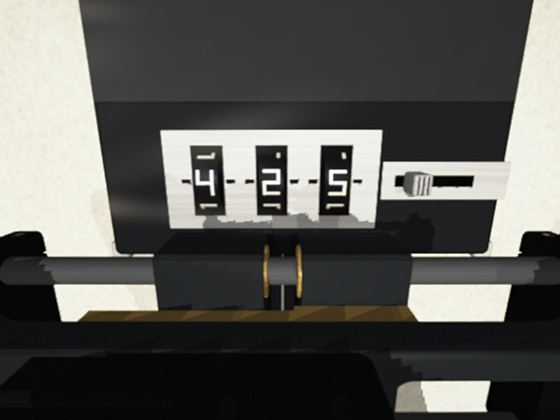

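Wheels read 4-2-5, all three centred, and the catch is still shut. Next I'll push the catch, with the shut fingers lowered into the gap between the right wheel and the thumb piece.

Run:
```python
from h import *
R0=M0-50*ey
p=R0-31*ey; manip.move_linear([p[0],p[1],125],150)
manip.move_linear([p[0],p[1],104],60); manip.dwell(.05); b=F(); print('base',b.round(2))
manip.move_linear([p[0],p[1],97],40); print((F()-b).round(2))
y=31; 
for i in range(30):
    y+=1.5 if y<55 else 1.0
    p=R0-y*ey; manip.move_linear([p[0],p[1],97],30)
    st=manip.state(); f=F(2)-b; print(y,(-(st['ee_pos']-R0)@ey).round(2),(f@ey).round(1),f[2].round(1),round(st['clock'],1))
    if f@ey>10 or abs(f[2])>8 or y>66: break
```

```text
base [ 0.22  0.23 -0.16]
[-0.11 -0.13  0.32]
32.5 32.73 -0.1 -0.0 27.4
34.0 34.18 0.0 0.0 27.7
35.5 35.65 -0.3 0.9 28.0
37.0 37.17 0.1 0.2 28.2
38.5 38.64 -0.3 0.6 28.5
40.0 40.17 0.7 0.5 28.8
41.5 41.64 -1.0 0.2 29.1
43.0 43.01 -0.4 0.2 29.4
44.5 44.37 0.8 1.1 29.7
46.0 46.12 1.8 0.4 29.9
47.5 47.74 0.7 0.4 30.2
49.0 49.23 0.3 0.1 30.5
50.5 50.66 0.9 0.9 30.8
52.0 52.19 0.7 -0.0 31.1
53.5 53.7 0.4 0.4 31.4
55.0 55.18 0.7 1.2 31.6
56.0 56.09 0.7 0.5 31.9
57.0 57.08 1.0 0.7 32.2
58.0 58.15 1.3 0.3 32.5
59.0 59.16 0.9 0.3 32.8
60.0 60.1 1.3 0.5 33.1
61.0 61.11 0.9 0.6 33.3
62.0 62.14 0.8 0.7 33.6
63.0 63.11 1.1 0.6 33.9
64.0 64.12 0.5 0.2 34.2
65.0 64.81 2.7 0.9 34.5
66.0 64.83 6.0 1.2 34.8
67.0 64.88 8.2 1.4 35.0
```

The force rose from about 1 N to 8 N while the tip stopped at 64.8 mm. Contact began near 43 mm, so the catch travelled about 22 mm and is at its stop. I'll retreat and check.

Run:
```python
from h import *
R0=M0-50*ey
p=R0-50*ey; manip.move_linear([p[0],p[1],97],60); manip.move_linear([p[0],p[1],130],100)
look('w5'); s=snap('top','t5')
t=load('top0'); d=cv2.absdiff(s['img'],t['img']).max(2)
for n,(x0,y0,x1,y1) in dict(carton=(95,225,165,300),tape=(415,235,470,290),gift=(415,125,475,195)).items(): print(n,(d[y0:y1,x0:x1]>60).sum())
print(manip.state()['wrist_force'])
```

```text
36.875
carton 0
tape 0
gift 0
[ 0.45237402  0.46486928 -0.05889853]
```

View pics/w5.png

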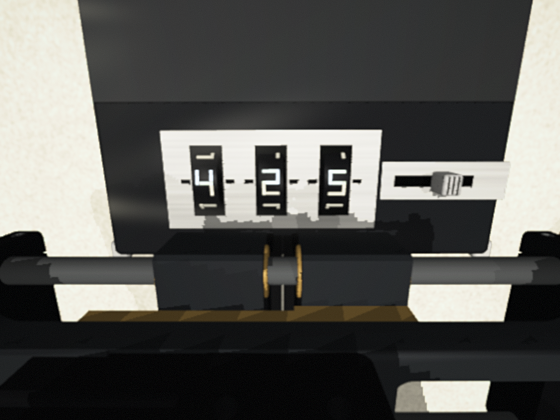

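View pics/uw5.png

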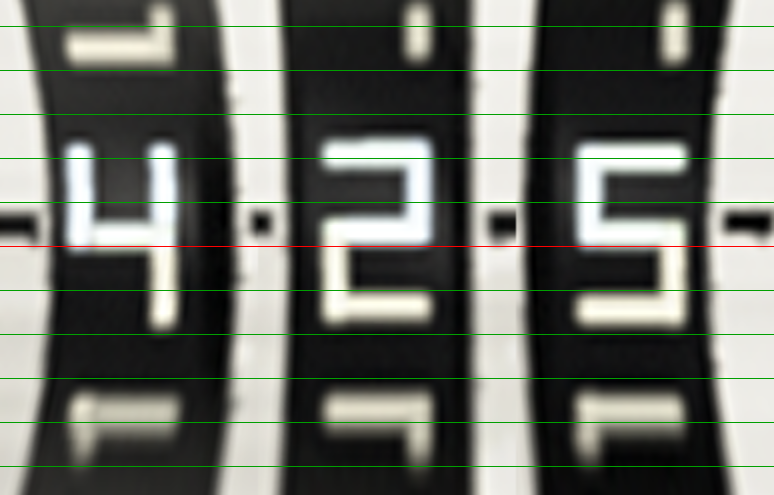

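Run:
```python
from h import *
a,b=load('w4'),load('w5')
g=[cv2.cvtColor(x['img'],cv2.COLOR_RGB2GRAY) for x in (a,b)]
T=g[0][171:196,408:433]; r=cv2.matchTemplate(g[1][165:205,395:500],T,cv2.TM_CCOEFF_NORMED); _,v,_,l=cv2.minMaxLoc(r)
u=395+l[0]; print(v,u-408, np.linalg.norm(at_z(a,420,183,112)-at_z(b,420+u-408,165+l[1]+12,112)))
manip.hand_in()
```

```text
0.9642347693443298 30 21.887773429713647
the job is handed in; nothing more can be done
```

The case is unlocked: the wheels read 4 - 2 - 5 and the catch is slid fully open. I handed the job in at about 37 s on the robot's clock, with no verdict reported.

- **Wheels:** The left wheel was already at 4, so I left it alone. I dragged the middle wheel from about 3.41 rad to 2 and the right wheel from about 4.67 rad to 5. Pressing force read about 7–9 N throughout. Pictures before and after opening the catch show all three numerals level and within about 0.1 rad of the top.
- **Catch:** I pushed it with the shut fingers using roughly 1 N until it met its stop, where I stopped at about 8 N. Comparing pictures gives 21.9 mm of travel against the full 22 mm.
- **Surroundings:** The top-camera pictures show no change at the carton, tape roll or product box. The arm was raised clear and the wrist force was near zero.

One measurement disagreed: the catch's first measured position was about 5 mm from where the given layout puts it. I used the layout position, and the push then went as expected. No other check failed.

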